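Shut the chamber's pump valve with the loose crank

TASK

Close the pump valve of the small vacuum chamber. Take the loose crank from its parking stub, set its socket down over the hex drive sunk in the valve's collar, feeling for the flats until it drops fully home before you wind, then turn the crank clockwise until the valve is fully shut against its stop (the dial's pointer on the red mark), without forcing the drive or disturbing the other things, and leave the crank seated on the valve.

Things in the scene. Friction and masses are not known exactly. Their poses are not given: they have to be found in the camera images.
- station: Fixed black plate 390 x 170 x 12 mm with an upright metal angle valve and, on its +x side, a round vacuum chamber 176 mm across, top 118 mm above the bench, axis 205 mm from the valve. Origin: on the valve's axis at bench level. A grey gear head with the dial sits beside the valve's collar on the +y side, its pointer 131 mm above the bench.
- collar (a point): Centre of the rim of the dark round collar on top of the valve, 155 mm above the bench, on the valve's axis, axes as the station's. Outer diameter 66 mm, bore 56 mm, flat floor 45 mm below the rim. The hex drive stands hidden in it, its nose 11 mm below the rim.
- drive (a point): On the valve's axis at the collar's floor, 110 mm above the bench: foot of the hex drive (30 mm across flats, 26 mm tall, plus a coned nose 8 mm tall, 29 to 18 mm across). It may stand at any angle, which nothing reports. It turns stiffly: 0.45 N m, 6 N at the knob. A push of over 25 N on its top, or over 20 N at the knob (1.6 N m), may harm it. A homed crank's rim rests on this floor.
- dial (a joint): Black pointer of the dial on the gear head: angle in rad, 0 open (pointing to the station's -x, green mark), 1.571 fully shut (pointing to the station's +y, red mark), where the drive meets a firm stop. Geared down 8:1: it grows 0.125 rad for each rad the drive turns clockwise seen from above; starts part open, 0.5 to 1 crank turn from shut.
- pointer (a point): Tip of the dial's black pointer, 15 mm from the dial's axis; it turns with the dial.
- rest: Fixed aluminium parking plate 110 x 110 x 12 mm with an upright round stub in its middle, 26 mm across and 26 mm tall above the plate. Origin under its centre, at bench level.
- crank: Loose steel crank, about 450 g, standing at first over the stub, rim 12 mm above the bench. Origin: centre of the socket's mouth, its lowest end; z up the axis; +x along the arm. Socket: 37 mm deep, hex bore 31.6 mm across flats (flats face +x and -x; about 6 degrees play on the drive), up to 48 mm across outside. Neck 46 mm across, 37 to 60 mm up. On the hex's corners it stands 26 mm above home.
- crank_head (a point): Centre of the crank's dark square head, 30 x 30 mm (sides along the crank's x and y), 60 to 88 mm above the socket's mouth (this point is 74 mm up), on the crank's axis. The flat arm, 18 mm wide, 60 to 68 mm up, leaves it along the crank's +x. Axes as the crank's.
- crank_knob_mid (a point): Middle of the crank's upright red knob, 24 to 26 mm across and 45 mm tall (69 to 114 mm above the socket's mouth; this point is 91 mm up), 80 mm from the crank's axis along its +x. The knob spins freely on its pin.
- meter: Bystander: loose red and black hand-held multimeter 150 x 75 x 35 mm (its knob 43 mm), lying flat. Origin under its centre, x along its length.
- blank: Bystander: loose round blank flange, 70 mm across, 15 mm tall with a copper gasket on top. Origin under its centre.
- wafer_box: Bystander: loose wafer box, 66 x 66 x 32 mm, white with an amber lid. Origin under its centre.
Mind the look-alikes: they are no part of the job. Several things have the shape of the crank; the one meant has the colours described above.

How it is judged:
By the outcome, as a careful person would: the job done as asked, in the order asked, and still so for the second after the job is handed in, with the robot touching nothing.
It also fails if it takes over 72 s, if anything falls off the work surface, if the arm or the gripper's body presses on something with over 40 N, if the wrist force passes 120 N, or if a joint passes its speed limit or range.

ROBOT

A 7-joint arm with a two-finger parallel gripper is mounted at the origin on the work surface. World frame = base frame: x ahead of the robot, y to its left, z up, the work surface at z = 0. Lengths are in m, angles in rad, forces in N, time in s.
With the tool pointing down it reaches from about 0.4 to 0.875 m from the base axis. Payload 6.5 kg.
Tool frame: the origin (TCP) lies at the very end of the fingers, on their centre line; the grasp point (between the pads) lies 19 mm behind it; z points along the fingers, y is the line along which they close (so a half turn about z gives the same grasp; the last joint's range is limited). The gripper opens to 88 mm and grips with 3 to 60 N. Pads are 18 mm wide; open, the fingers measure 123 mm over their backs; the gripper's body (75 mm by 187 mm) begins 45 mm behind the grasp point.
Start: joints at [-1.295, 0.536, -0.004, 1.538, 0.003, 1.067, -0.071], TCP at [0.218, 0.612, 0.239] pointing down, gripper open.
Joint ranges: [-2.7, 2.7], [-0.37, 2.16], [-1.27, 1.26], [0.24, 2.4], [-1.31, 4.45], [0.19, 1.91], [-2.76, 2.76]. Speed limits (rad/s): [2.39, 2.39, 3.14, 3.14, 3.14, 3.14, 3.14].

INTERFACE

Orientations are given as a rotation vector (axis times angle).
In Python, from rig import robot gives the robot as it stands. The module is installed in compiled form; this text tells all that it offers.
- The arm moves only by the tool apply_moves, never from a script. Its argument "motion" is a list of rows, each a list of 3 entries, a list of its own where there are three numbers: the opening, from 0 (shut) to 1 (fully open), then the shift along the tool's x, y, z in m, then the turn, a rotation vector about the tool's x, y, z in degrees. A call has 1 to 20 rows; each row shifts and turns the commanded pose from where the row before left it, along the tool's axes as they then stand; what a row does not reach is not made up. A row lasts 1/8 s, in which the tool goes at most 62.5 mm and 10.7 degrees, less where a joint would pass 70% of its speed; a pose out of reach is approached as far as the arm can. A call with a gripper value outside its range is refused whole. The fingers move at their own pace and stop on an object; "force" is the grip in N (left out, the last holds). Time passes only in rows, so rows that do not move let the fingers close. It gives the time, the measured TCP pose, the force, the opening and the grip force at its end, in the units of the state.
- robot.observe(): the state, without advancing time (a new reading comes with each control period).
- robot.snapshot(name): name is "scene" or "top" or "wrist"; returns (picture, depth): 400x640x3 uint8, red, green, blue; 400x640 float32, m along the optical axis (not along the pixel's ray), 0 where there is no reading.
- robot.camera_model(name): a dict with "K" (3x3 intrinsics, pixels), "view" (4x4, takes a point from world to camera coordinates). Camera axes: x right, y up, looking along -z (the intrinsics and any distortion apply to the point x, -y, -z); pixel columns grow to the right and rows downward; lengths in m; the calibration is good to about 2 mm. A picture is of the moment at which its call begins: read the wrist's pose just before it. camera_model takes no time and is no camera call; for the wrist camera it gives the pose at the moment of the call.
- robot.sign_off(): hands the job in; it is judged then, once.
Trained networks look in the newest picture that a camera, given by its name, has taken for a name from the list of things; names that differ only in an ending like _2 or _b are one class to them, and where a whole thing is asked for, a point or a joint stands for the part that bears it (a point fixed in the world has none). Each returns a list of dicts, best first, with "p" (0 to 1); they miss things now and then, are a little off and sometimes report something else, mostly with a low value. They report only what shows in the picture. A call takes as long as a camera call. They do not tell look-alikes from the thing itself.
- robot.search_frame(camera, target): "box" ([left, top, right, bottom] in pixels, round what is visible of it).
The state is a dict: "time": time; "joints": joint angles; "joint_velocities": joint speeds; "joint_efforts": joint torques, N m; "eef_pos": TCP position; "eef_rot": TCP orientation; "wrist_force": force on the tool from outside, world axes, zero at the start; "wrist_torque": the same for the moment, N m; "finger_gap": finger opening in m; "gripper_force": force on a finger pad.
Only numpy, scipy, OpenCV 4.12 (cv2) and the standard library are available. Lean on these libraries where they do the work, as an engineer would, in place of code of your own. Each camera call takes 0.05 s, during which the arm holds its last target. There are 200 camera calls.

## Working session

There is one attempt and no reset: what is moved stays moved. The work goes in short steps, Python scripts to look and compute and a tool call to move; the robot and the scene stay as the last step left them, time stands still between calls to the robot, and variables do not carry over. Pictures are saved under pics/ and viewed, at most 13 in all, crops included, and the job is handed in when it is done.

Besides the shell and the picture viewer there is one more tool, called after ">>>" as name(argument=value, ...) on one line, values as JSON. apply_moves: Moves the arm, as the interface text tells. Its arguments: {"type":"object","properties":{"motion":{"type":"array"},"force":{"type":"number"}},"required":["motion"]}

```bash
mkdir -p pics; cat > h.py <<'E'
import numpy as np, cv2
from rig import robot
def snap(n,f=None):
    p,d=robot.snapshot(n)
    if f: cv2.imwrite('pics/'+f,p[:,:,::-1])
    return p,d
def world(n,u,v,d,M=None):
    M=M or robot.camera_model(n);K=np.array(M['K']);V=np.linalg.inv(np.array(M['view']))
    x=(u-K[0,2])/K[0,0]*d;y=(v-K[1,2])/K[1,1]*d
    return (V@np.array([x,-y,-d,1]))[:3]
def pix(n,P,M=None):
    M=M or robot.camera_model(n);K=np.array(M['K']);c=np.array(M['view'])@np.r_[P,1]
    return K[0,0]*c[0]/-c[2]+K[0,2],K[1,1]*-c[1]/-c[2]+K[1,2]
E
python3 - <<'E'
from h import *
print({k:v for k,v in robot.camera_model('top').items()})
p,d=snap('scene','s1.png'); p2,d2=snap('top','t1.png')
np.save('d_top.npy',d2)
for t in ['crank','collar','rest','station','crank_knob_mid','pointer','meter','blank','wafer_box']:
    for c in ['top','scene']:
        try:r=robot.search_frame(c,t)
        except Exception as e:r=[];print(e)
        print(t,c,[(np.round(q['box']).astype(int).tolist(),round(q['p'],2)) for q in r][:4])
print(robot.observe())
E
```

```text
{'K': array([[394.34112665,   0.        , 318.32006132],
       [  0.        , 394.34112665, 199.05861082],
       [  0.        ,   0.        ,   1.        ]]), 'view': array([[-0.00428422, -0.99998716, -0.00270661,  0.00472239],
       [ 0.98784648, -0.00465272,  0.15536307, -0.56511469],
       [-0.15537366, -0.00200811,  0.98785373, -0.87390561],
       [ 0.        ,  0.        ,  0.        ,  1.        ]])}
crank top [([261, 155, 310, 180], 0.92), ([116, 256, 185, 279], 0.73), ([194, 190, 243, 238], 0.17)]
crank scene [([427, 204, 484, 236], 0.89), ([302, 216, 341, 267], 0.84), ([382, 221, 399, 261], 0.81), ([386, 158, 408, 215], 0.8)]
collar top [([367, 79, 470, 252], 0.87), ([155, 196, 180, 223], 0.64)]
collar scene [([163, 141, 288, 267], 0.7)]
rest top [([193, 191, 245, 241], 0.79)]
rest scene [([419, 254, 445, 281], 0.29), ([381, 217, 399, 261], 0.21)]
station top [([369, 84, 470, 250], 0.58), ([158, 195, 186, 226], 0.23)]
station scene [([161, 139, 290, 269], 0.68), ([338, 258, 378, 322], 0.28)]
crank_knob_mid top [([218, 262, 244, 319], 0.73), ([113, 257, 186, 282], 0.73),
[... 684 characters left out ...]
,  0.53641934, -0.00439709,  1.53788414,  0.00257729,
        1.06725592, -0.07118708]), 'joint_velocities': array([-3.71029311e-04, -1.46622800e-03,  3.06885749e-05,  1.61530972e-03,
       -6.22149612e-04, -7.40546878e-04,  3.87565360e-04]), 'joint_efforts': array([ 5.38624863e-04, -5.70908582e+01,  9.90371034e-01, -2.51917952e+01,
       -5.62423153e-02,  1.10489252e-02,  1.39635870e-05]), 'eef_pos': array([0.21788901, 0.61240606, 0.23870956]), 'eef_rot': array([5.34285175e-01, 3.09581253e+00, 5.91836281e-05]), 'wrist_force': array([ 0.12281642, -0.46638007, -0.30811682]), 'wrist_torque': array([0.05816218, 0.04075536, 0.0155011 ]), 'gripper_force': 0.0, 'finger_gap': 0.08845116191315851}
```

```bash
python3 - <<'E'
import cv2,numpy as np
t=cv2.imread('pics/t1.png');c=t[70:330,100:480];cv2.imwrite('pics/t1c.png',cv2.resize(c,None,fx=2.1,fy=2.1,interpolation=cv2.INTER_CUBIC))
E
```

```text
(no output)
```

View pics/t1c.png

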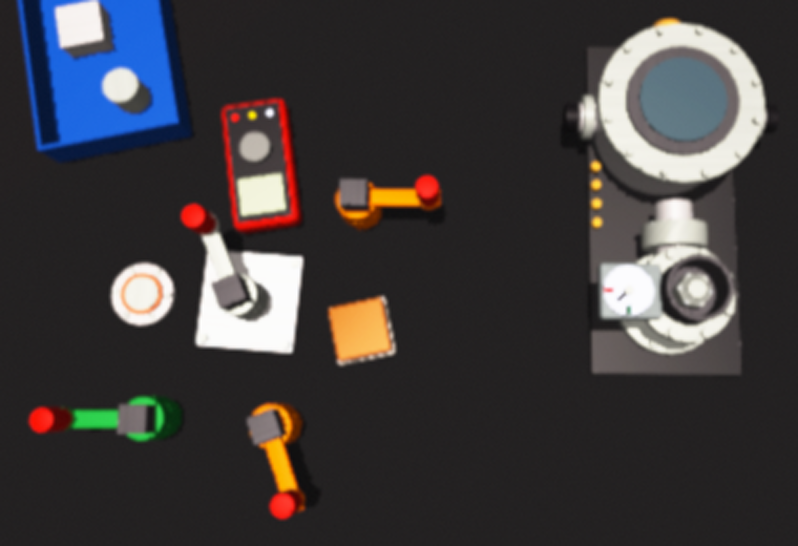

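View pics/s1.png

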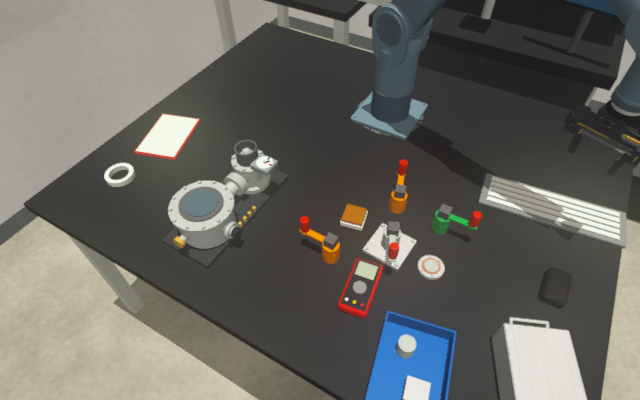

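The things shaped like a crank in the top view (full-image pixels):
- orange at (272,165)
- orange at (230,282)
- green at (150,268)
- bare steel on the white parking plate at (210,205)

Only the steel one stands on the stub with a dark head and red knob, so it is the one meant. The collar is at about (432,208), with the dial to its left.

```bash
python3 - <<'E'
from h import *
p=cv2.imread('pics/t1.png');d=np.load('d_top.npy')
hsv=cv2.cvtColor(p,cv2.COLOR_BGR2HSV)
def cloud(u0,u1,v0,v1):
    v,u=np.mgrid[v0:v1,u0:u1];u=u.ravel();v=v.ravel();dd=d[v,u]
    M=robot.camera_model('top');K=M['K'];V=np.linalg.inv(M['view'])
    P=np.c_[(u-K[0,2])/K[0,0]*dd,-(v-K[1,2])/K[1,1]*dd,-dd,np.ones(len(u))]@V.T
    return P[:,:3],hsv[v,u],u,v
P,h,u,v=cloud(180,235,160,225)
m=(P[:,2]>.09)&(P[:,2]<.107);print('head',P[m].mean(0),m.sum(), (P[m].min(0)+P[m].max(0))/2)
k=(P[:,2]>.117);print('knob',P[k].mean(0),k.sum(),P[k,2].max())
dv=P[k].mean(0)-P[m].mean(0);print(np.linalg.norm(dv[:2]),np.degrees(np.arctan2(dv[1],dv[0])))
P,h,u,v=cloud(400,470,170,250)
r=(abs(P[:,2]-.155)<.004);pp=P[r,:2];print(r.sum())
from scipy.optimize import least_squares
f=lambda q:np.hypot(pp[:,0]-q[0],pp[:,1]-q[1])-.0305
q=least_squares(f,pp.mean(0),loss='soft_l1',f_scale=.002).x;print('collar',q,np.abs(f(q)).mean())
P,h,u,v=cloud(360,480,75,180)
m=(abs(P[:,2]-.118)<.004);print('chamber',(np.percentile(P[m],1,axis=0)+np.percentile(P[m],99,axis=0))/2)
# rectify plate
P,h,u,v=cloud(185,250,185,245)
m=(abs(P[:,2]-.012)<.005)&(h[:,2]>150)&(h[:,1]<60);print('rest',cv2.minAreaRect(P[m,:2].astype(np.float32)))
c=p[160:225,180:240];c2=p[170:250,380:470]
cv2.imwrite('pics/cc.png',np.hstack([cv2.resize(c,(360,400),interpolation=cv2.INTER_CUBIC),cv2.resize(c2,(440,400),interpolation=cv2.INTER_CUBIC)]))
E
```

```text
head [0.54531724 0.24351232 0.09998811] 235 [0.56985942 0.24994345 0.09845865]
knob [0.5969145  0.25287361 0.18153456] 118 0.9511016485924518
0.05243959691023326 10.283318942645415
248
collar [ 0.53065299 -0.23138087] 0.001323172570688399
chamber [ 0.73246416 -0.23421317  0.11755567]
rest ((0.5370699167251587, 0.24208950996398926), (0.11166678369045258, 0.10952148586511612), 85.72848510742188)
```

View pics/cc.png

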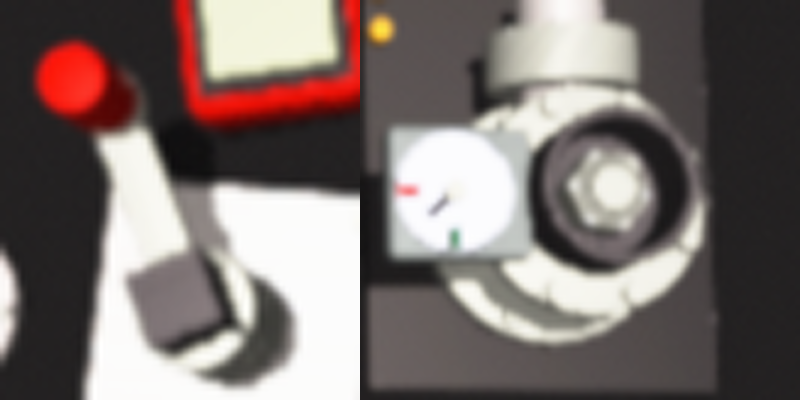

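The enlarged crop confirms it: a bare steel crank with a dark square head and red knob stands on the white rest. The hex nose shows inside the collar, and the dial's pointer is between green and red.

```bash
python3 - <<'E'
from h import *
from scipy.spatial.transform import Rotation as R
s=robot.observe();Rt=R.from_rotvec(s['eef_rot']).as_matrix();V=np.linalg.inv(robot.camera_model('wrist')['view'])
print('cam in tool',Rt.T@(V[:3,3]-s['eef_pos']));print((Rt.T@V[:3,:3]).round(3));print(Rt.round(3),s['time'])
d=np.load('d_top.npy')
for n,u,v in [('head',210,209),('knob',192,173),('knob',191,172),('drive nose',437,207)]: print(n,world('top',u,v,d[v,u]))
# parallax-aware using known heights
M=robot.camera_model('top');V=np.linalg.inv(M['view'])
def atz(u,v,z):
    a=world('top',u,v,1.);o=V[:3,3];return o+(a-o)*(z-o[2])/(a[2]-o[2])
hd=atz(180+180/6,160+298/6.15,.1);kn=atz(180+72/6,160+77/6.15,.126);print(hd,kn,np.hypot(*(kn-hd)[:2]),np.degrees(np.arctan2((kn-hd)[1],(kn-hd)[0])))
E
```

```text
cam in tool [ 0.07923245  0.0004047  -0.14602809]
[[-0.001  0.951  0.308]
 [ 1.     0.001 -0.   ]
 [-0.001  0.308 -0.951]]
[[-0.942  0.335  0.   ]
 [ 0.335  0.942  0.   ]
 [-0.     0.    -1.   ]] 1.0
head [0.535368   0.23769271 0.10132582]
knob [0.60982728 0.27206328 0.12695272]
knob [0.61201803 0.27429111 0.12699597]
drive nose [ 0.53244217 -0.24454436  0.13841236]
[0.53674074 0.238109   0.1       ] [0.61109542 0.27242526 0.126     ] 0.08189154391715649 24.774324970665973
```

>>> apply_moves(motion=[[1, [-0.047, -0.027, -0.003], [0, 0, 0]], [1, [-0.047, -0.027, -0.003], [0, 0, 0]], [1, [-0.047, -0.027, -0.003], [0, 0, 0]], [1, [-0.047, -0.027, -0.003], [0, 0, 0]], [1, [-0.047, -0.027, -0.003], [0, 0, 0]], [1, [-0.047, -0.027, -0.003], [0, 0, 0]], [1, [-0.047, -0.027, -0.003], [0, 0, 0]], [1, [-0.047, -0.027, -0.003], [0, 0, 0]], [1, [-0.047, -0.027, -0.003], [0, 0, 0]], [1, [0, 0, 0], [0, 0, -9]], [1, [0, 0, 0], [0, 0, -9]], [1, [0, 0, 0], [0, 0, -9]], [1, [0, 0, 0], [0, 0, -9]], [1, [0, 0, 0], [0, 0, -9]], [1, [0, 0, 0], [0, 0, 0]], [1, [0, 0, 0], [0, 0, 0]]])

```text
time: 3.0
eef_pos: [0.535, 0.2416, 0.2657]
eef_rot: [0.686, -3.066, -0.0]
wrist_force: [-0.1, -0.9, 0.1]
finger_gap: 0.0881
gripper_force: 0.0
```

```bash
cat >> h.py <<'E'
def cloudimg(n,p,d,M=None):
    M=M or robot.camera_model(n);K=M['K'];V=np.linalg.inv(M['view'])
    v,u=np.mgrid[0:400,0:640]
    P=np.stack([(u-K[0,2])/K[0,0]*d,-(v-K[1,2])/K[1,1]*d,-d,np.ones_like(d)],-1)@V.T
    return P[...,:3]
E
python3 - <<'E'
from h import *
M=robot.camera_model('wrist');p,d=snap('wrist','w1.png');P=cloudimg('wrist',p,d,M)
hsv=cv2.cvtColor(p,cv2.COLOR_RGB2HSV)
ok=(d>0)&(np.hypot(P[...,0]-.54,P[...,1]-.24)<.12)
m=ok&(abs(P[...,2]-.1)<.004)&(hsv[...,1]<80);n,l,st,c=cv2.connectedComponentsWithStats(m.astype(np.uint8));i=1+st[1:,4].argmax()
print('head',cv2.minAreaRect(P[l==i][:,:2].astype(np.float32)),P[l==i].mean(0),st[i])
k=ok&(abs(P[...,2]-.126)<.004)&(hsv[...,1]>120);print('knob',P[k].mean(0),k.sum())
a=P[l==i].mean(0);b=P[k].mean(0);e=b-a;print(np.hypot(e[0],e[1]),np.degrees(np.arctan2(e[1],e[0])))
E
```

```text
head ((0.5394803881645203, 0.24231377243995667), (0.03024313412606716, 0.029553119093179703), 23.508378982543945) [0.53883701 0.24184511 0.09982265] [304 169  28  28 715]
knob [0.61170486 0.2727947  0.12559627] 336
0.07916817983399677 23.012675414744596
```

View pics/w1.png

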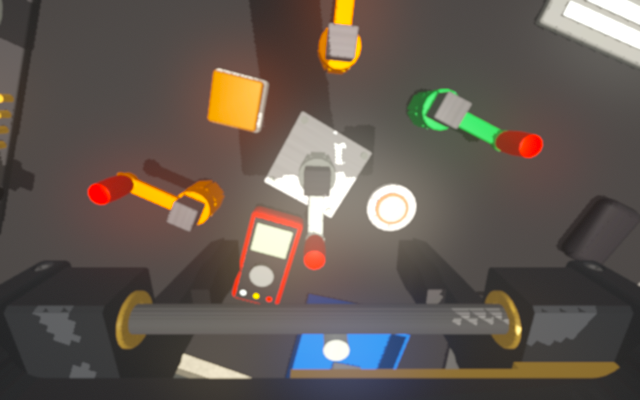

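>>> apply_moves(motion=[[1, [-0.004, -0.0015, 0], [0, 0, 2]], [1, [0, 0, 0.045], [0, 0, 0]], [1, [0, 0, 0.045], [0, 0, 0]], [1, [0, 0, 0.045], [0, 0, 0]], [1, [0, 0, 0.035], [0, 0, 0]], [1, [0, 0, 0.02], [0, 0, 0]], [1, [0, 0, 0], [0, 0, 0]], [1, [0, 0, 0], [0, 0, 0]], [0.25, [0, 0, 0], [0, 0, 0]], [0.25, [0, 0, 0], [0, 0, 0]], [0.25, [0, 0, 0], [0, 0, 0]], [0.25, [0, 0, 0], [0, 0, 0]], [0.25, [0, 0, 0], [0, 0, 0]]], force=30)

```text
time: 4.68
eef_pos: [0.5392, 0.242, 0.0757]
eef_rot: [0.638, -3.076, 0.0]
wrist_force: [0.7, 0.2, -0.6]
finger_gap: 0.0403
gripper_force: 0.0
```

>>> apply_moves(motion=[[0.2, [0, 0, 0], [0, 0, 0]], [0.2, [0, 0, 0], [0, 0, 0]], [0.2, [0, 0, 0], [0, 0, 0]], [0.2, [0, 0, 0], [0, 0, 0]], [0.2, [0, 0, 0], [0, 0, 0]]], force=30)

```text
time: 5.3
eef_pos: [0.5392, 0.242, 0.0757]
eef_rot: [-0.638, 3.076, -0.0]
wrist_force: [-0.0, -1.3, -1.2]
finger_gap: 0.0296
gripper_force: 30.0
```

>>> apply_moves(motion=[[0.2, [0, 0, -0.01], [0, 0, 0]], [0.2, [0, 0, -0.03], [0, 0, 0]], [0.2, [0, 0, -0.05], [0, 0, 0]], [0.2, [0, 0, -0.05], [0, 0, 0]], [0.2, [0, 0, -0.05], [0, 0, 0]], [0.2, [0, 0, 0], [0, 0, 0]]], force=40)

```text
time: 6.05
eef_pos: [0.5412, 0.243, 0.2702]
eef_rot: [-0.636, 3.069, 0.003]
wrist_force: [-0.3, -0.5, -5.3]
finger_gap: 0.0297
gripper_force: 40.0
```

```bash
python3 -c "
from h import *
s=robot.observe();print(s['joints'].round(2),s['eef_pos'],s['wrist_force'],s['finger_gap'])"
```

```text
[-0.49  0.4  -0.01  1.67  0.01  1.06  1.48] [0.54119011 0.24300881 0.27017591] [-0.26043884 -0.52849301 -5.27734117] 0.02967929534379776
```

>>> apply_moves(motion=[[0.2, [0, 0, 0], [0, 0, 8]], [0.2, [0, 0, 0], [0, 0, 8]], [0.2, [0, 0, 0], [0, 0, 8]], [0.2, [0, 0, 0], [0, 0, 8]], [0.2, [0, 0, 0], [0, 0, 8]], [0.2, [0, 0, 0], [0, 0, 8]], [0.2, [-0.011, -0.018, 0], [0, 0, 0]], [0.2, [-0.022, -0.036, 0], [0, 0, 0]], [0.2, [-0.022, -0.036, 0], [0, 0, 0]], [0.2, [-0.022, -0.036, 0], [0, 0, 0]], [0.2, [-0.022, -0.036, 0], [0, 0, 0]], [0.2, [-0.022, -0.036, 0], [0, 0, 0]], [0.2, [-0.022, -0.036, 0], [0, 0, 0]], [0.2, [-0.022, -0.036, 0], [0, 0, 0]], [0.2, [-0.022, -0.036, 0], [0, 0, 0]], [0.2, [-0.022, -0.036, 0], [0, 0, 0]], [0.2, [-0.022, -0.036, 0], [0, 0, 0]], [0.2, [-0.022, -0.036, 0], [0, 0, 0]], [0.2, [-0.011, -0.018, 0], [0, 0, 0]], [0.2, [0, 0, 0], [0, 0, 0]]])

```text
time: 8.55
eef_pos: [0.5982, -0.2628, 0.265]
eef_rot: [-0.671, -3.067, 0.001]
wrist_force: [0.5, -0.0, -3.3]
finger_gap: 0.03
gripper_force: 40.0
```

```bash
python3 - <<'E'
from h import *
s=robot.observe();print(s['eef_pos'],s['eef_rot'],s['time'],s['wrist_force'],s['joints'][6])
M=robot.camera_model('wrist');p,d=snap('wrist','w2.png');P=cloudimg('wrist',p,d,M)
np.savez('w2.npz',p=p,d=d,P=P)
cu,cv=pix('wrist',[.531,-.2314,.155],M);print(cu,cv,M['K'][0,0])
pp=P[(abs(P[...,2]-.155)<.004)&(d>0)&(np.hypot(P[...,0]-.531,P[...,1]+.231)<.045)][:,:2]
from scipy.optimize import least_squares
f=lambda q:np.hypot(pp[:,0]-q[0],pp[:,1]-q[1])-.0305
q=least_squares(f,pp.mean(0),loss='soft_l1',f_scale=.002).x;print('collar',q,np.abs(f(q)).mean(),len(pp))
x,y=int(cu),int(cv);x0=max(0,x-120);y0=max(0,y-90)
cv2.imwrite('pics/w2c.png',cv2.resize(p[y0:y0+180,x0:x0+240,::-1],None,fx=3.3,fy=3.3,interpolation=cv2.INTER_CUBIC));print(x0,y0)
E
```

```text
[ 0.59820174 -0.26279403  0.26496411] [-6.71443994e-01 -3.06741273e+00  1.09529104e-03] 8.55 [ 0.474403   -0.0096959  -3.34746226] 1.617202896570122
317.9288919306584 110.30321329503211 293.2979012461583
collar [ 0.53339605 -0.231591  ] 0.0013119407846738308 1435
197 20
```

View pics/w2c.png

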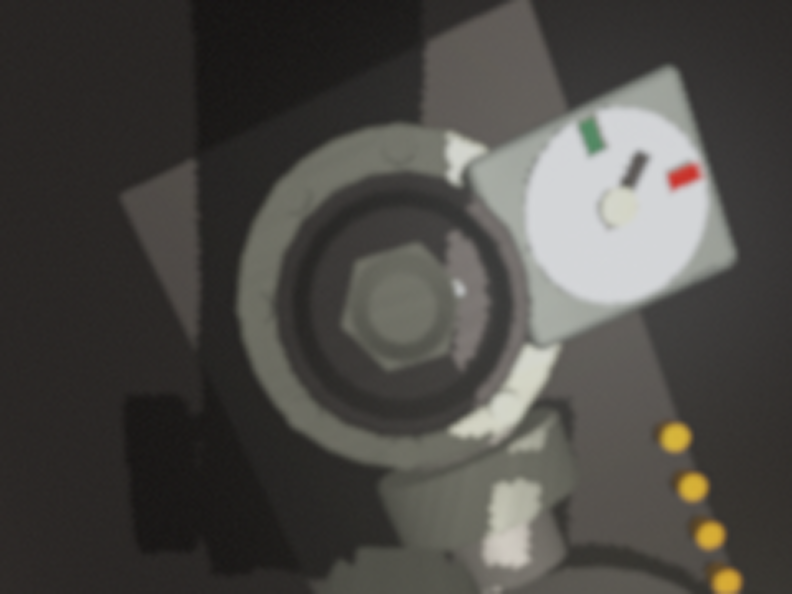

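```bash
python3 - <<'E'
from h import *
from scipy.spatial.transform import Rotation as R
s=robot.observe();Rt=R.from_rotvec(s['eef_rot']).as_matrix();print('tool x az',np.degrees(np.arctan2(Rt[1,0],Rt[0,0])),'tilt',Rt[:,2].round(4))
M=robot.camera_model('wrist');V=np.linalg.inv(M['view']);o=V[:3,3]
def atz(c,z):
    a=world('wrist',c[0]/3.3+197,c[1]/3.3+20,1.,M);return (o+(a-o)*(z-o[2])/(a[2]-o[2]))[:2]
C=np.array([atz(c,.136) for c in [(357,258),(418,243),(448,352),(390,370),(342,325)]])
from scipy.optimize import least_squares
def f(q):
    a=q[2]+np.radians([0,-60,-180,-240,-300]);return (C-np.c_[q[0]+.01732*np.cos(a),q[1]+.01732*np.sin(a)]).ravel()
best=min((least_squares(f,[*C.mean(0),a0]) for a0 in np.radians(range(0,360,30))),key=lambda r:r.cost)
best2=min((least_squares(lambda q:(C-np.c_[q[0]+.01732*np.cos(q[2]+np.radians([0,60,180,240,300])),q[1]+.01732*np.sin(q[2]+np.radians([0,60,180,240,300]))]).ravel(),[*C.mean(0),a0]) for a0 in np.radians(range(0,360,30))),key=lambda r:r.cost)
for b in (best,best2): print('hex',b.x[:2],'corner mod60',np.degrees(b.x[2])%60,b.cost)
c=atz((619,207),.131);az=lambda q:np.degrees(np.arctan2(*(atz(q,.131)-c)[::-1]))
print('dial c',c,'ptr',az((642,155)),'green',az((592,135)),'red',az((685,177)))
# head in hand
z=np.load('w2.npz');p,d,P=z['p'],z['d'],z['P'];print(pix('wrist',s['eef_pos'],M))
e=s['eef_pos'];m=(d>0)&(np.hypot(P[...,0]-e[0],P[...,1]-e[1])<.03)&(P[...,2]>.24)&(P[...,2]<.33)
k=(d>0)&(cv2.cvtColor(p,cv2.COLOR_RGB2HSV)[...,1]>150)&(P[...,2]>.25)
print(k.sum(),m.sum())
cv2.imwrite('pics/w2f.png',p[...,::-1])
E
```

```text
tool x az 155.4333223733915 tilt [-0.0013  0.0012 -1.    ]
hex [ 0.53452508 -0.22910234] corner mod60 21.51937219807553 4.2510241864181137e-07
hex [ 0.53363077 -0.23597118] corner mod60 23.644541882301297 0.001067835742036978
dial c [ 0.53543636 -0.16548737] ptr 133.30142295477694 green -179.36741442155812 red 88.93739337084509
(np.float64(317.16880099779985), np.float64(253.28581956796134))
4658 10666
```

View pics/w2f.png

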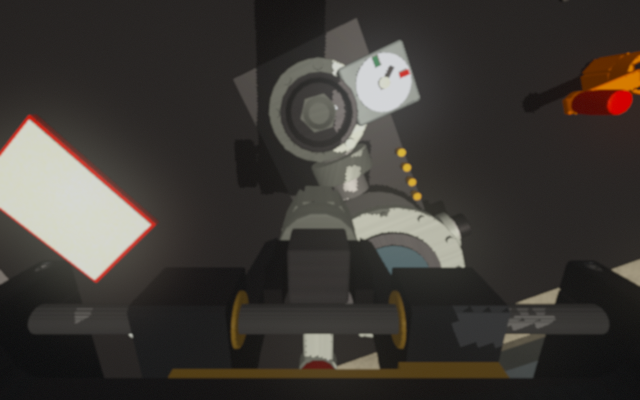

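```bash
python3 - <<'E'
from h import *
from scipy.spatial.transform import Rotation as R
s=robot.observe();Rt=R.from_rotvec(s['eef_rot']).as_matrix();e=s['eef_pos']
M=robot.camera_model('wrist');V=np.linalg.inv(M['view']);o=V[:3,3]
def atz(c,z):
    a=world('wrist',c[0]/3.3+197,c[1]/3.3+20,1.,M);return (o+(a-o)*(z-o[2])/(a[2]-o[2]))[:2]
print('rim',atz((402,304),.155),'nose',atz((403,306),.144))
z=np.load('w2.npz');d=z['d'];P=z['P']
for r in range(222,310,8): print(r,d[r,318].round(4),(Rt.T@(P[r,318]-e)).round(4))
for sy in(-1,1):
  print(pix('wrist',e+Rt@np.array([.015,sy*.015,-.0243]),M))
E
```

```text
rim [ 0.53328334 -0.22899373] nose [ 0.5341183  -0.22904046]
222 0.1614 [ 0.017  -0.0019  0.0036]
230 0.1572 [ 0.0145 -0.0019 -0.0016]
238 0.148 [ 0.0144 -0.0019 -0.0112]
246 0.1409 [ 0.0139 -0.0019 -0.0189]
254 0.1365 [ 0.0124 -0.0019 -0.024 ]
262 0.1375 [ 0.0083 -0.0019 -0.0243]
270 0.138 [ 0.0045 -0.0019 -0.025 ]
278 0.1402 [-0.0004 -0.0019 -0.0243]
286 0.1413 [-0.0047 -0.0019 -0.0245]
294 0.1431 [-0.0094 -0.0019 -0.0242]
302 0.1456 [-0.0147 -0.002  -0.0233]
(np.float64(284.53483251168575), np.float64(249.8316062080874))
(np.float64(349.41900524924995), np.float64(249.73402975301525))
```

```bash
python3 - <<'E'
from h import *
from scipy.spatial.transform import Rotation as R
from scipy.optimize import least_squares
s=robot.observe();Rt=R.from_rotvec(s['eef_rot']).as_matrix();e=s['eef_pos'];print(e,s['eef_rot'],s['time'])
M=robot.camera_model('wrist');p,d=snap('wrist');P=cloudimg('wrist',p,d,M);print(robot.observe()['eef_pos'])
for r in (240,270,285): print((Rt.T@(P[r,318]-e)).round(4))
row=P[265,280:360]@Rt-e@Rt;g=abs(row[:,2]+.0243)<.004;print('head y',row[g,1].min(),row[g,1].max())
near=(d>0)&(np.hypot(P[...,0]-.533,P[...,1]+.231)<.045)
pp=P[near&(abs(P[...,2]-.155)<.003)][:,:2]
f=lambda q:np.hypot(pp[:,0]-q[0],pp[:,1]-q[1])-.0305
print('collar',least_squares(f,pp.mean(0),loss='soft_l1',f_scale=.002).x)
hx=P[near&(P[...,2]>.131)&(P[...,2]<.15)&(np.hypot(P[...,0]-.533,P[...,1]+.231)<.022)];print('hex',hx.mean(0),len(hx),cv2.minEnclosingCircle(hx[:,:2].astype(np.float32)))
nz=hx[hx[:,2]>.142];print('nose',nz.mean(0),len(nz))
E
```

```text
[ 0.59885835 -0.26046139  0.26501648] [-6.68041322e-01 -3.06819718e+00 -1.37690558e-03] 8.6
[ 0.59935967 -0.25909905  0.26515756]
[ 0.0145  0.0005 -0.013 ]
[ 0.0047  0.0005 -0.0248]
[-0.0039  0.0004 -0.0244]
head y -0.01706098769839454 0.01942816521565055
collar [ 0.53349557 -0.23160323]
hex [ 0.53321    -0.231393    0.14053945] 996 ((0.533626139163971, -0.23179669678211212), 0.01706557907164097)
nose [ 0.53330371 -0.23154939  0.14373175] 446
```

>>> apply_moves(motion=[[0.2, [0, 0, 0], [0, 0, -8]], [0.2, [0, 0, 0], [0, 0, -8]], [0.2, [0.035, 0.0085, 0], [0, 0, 0]], [0.2, [0.034, 0.0085, 0], [0, 0, 0]], [0.2, [0, 0, 0], [0, 0, 0]], [0.2, [0, 0, 0], [0, 0, 0]], [0.2, [0, 0, 0], [0, 0, 0]], [0.2, [0, 0, 0], [0, 0, 0]]])

```text
time: 9.65
eef_pos: [0.5344, -0.2335, 0.2656]
eef_rot: [0.234, 3.133, -0.0]
wrist_force: [-0.6, 0.4, -4.7]
finger_gap: 0.0294
gripper_force: 40.0
```

```bash
python3 -c "
from h import *
s=robot.observe();print(s['joints'].round(2),s['eef_pos'],s['wrist_force'],s['wrist_torque'],2*np.degrees(np.arctan2(s['eef_rot'][1],s['eef_rot'][0]))%360)"
```

```text
[ 0.15  0.4   0.24  1.71 -0.11  1.05  1.85] [ 0.53443865 -0.23353068  0.26562573] [-0.57946976  0.37196072 -4.72873132] [ 0.02783028  0.08454284 -0.02460583] 171.4433896058238
```

>>> apply_moves(motion=[[0.2, [0.0015, 0.0015, 0], [0, 0, 0]], [0.2, [0, 0, 0.02], [0, 0, 0]], [0.2, [0, 0, 0.015], [0, 0, 0]], [0.2, [0, 0, 0.01], [0, 0, 0]], [0.2, [0, 0, 0.007], [0, 0, 0]], [0.2, [0, 0, 0], [0, 0, 0]], [0.2, [0, 0, 0], [0, 0, 0]], [0.2, [0, 0, 0], [0, 0, 0]]])

```text
time: 10.65
eef_pos: [0.533, -0.232, 0.2143]
eef_rot: [0.235, 3.132, -0.0]
wrist_force: [0.8, 0.4, -4.0]
finger_gap: 0.03
gripper_force: 40.0
```

>>> apply_moves(motion=[[0.2, [0, 0, 0.003], [0, 0, 0]], [0.2, [0, 0, 0.003], [0, 0, 0]], [0.2, [0, 0, 0.003], [0, 0, 0]], [0.2, [0, 0, 0.003], [0, 0, 0]], [0.2, [0, 0, 0.002], [0, 0, 0]], [0.2, [0, 0, 0.002], [0, 0, 0]], [0.2, [0, 0, 0], [0, 0, 0]]])

```text
time: 11.52
eef_pos: [0.5326, -0.2318, 0.1976]
eef_rot: [-0.235, -3.133, -0.0]
wrist_force: [0.0, -0.4, -3.6]
finger_gap: 0.0296
gripper_force: 40.0
```

>>> apply_moves(motion=[[0.2, [0, 0, 0.002], [0, 0, 0]], [0.2, [0, 0, 0.002], [0, 0, 0]], [0.2, [0, 0, 0.001], [0, 0, 0]], [0.2, [0, 0, 0], [0, 0, 0]]])

```text
time: 12.02
eef_pos: [0.5326, -0.2318, 0.1926]
eef_rot: [-0.235, -3.133, -0.0]
wrist_force: [-0.2, 0.0, -3.0]
finger_gap: 0.0296
gripper_force: 40.0
```

>>> apply_moves(motion=[[0.2, [0, 0, 0.003], [0, 0, 0]], [0.2, [0, 0, 0.003], [0, 0, 0]], [0.2, [0, 0, 0.003], [0, 0, 0]], [0.2, [0, 0, 0.003], [0, 0, 0]], [0.2, [0, 0, 0.002], [0, 0, 0]], [0.2, [0, 0, 0.001], [0, 0, 0]], [0.2, [0, 0, 0], [0, 0, 0]]])

```text
time: 12.9
eef_pos: [0.5326, -0.2318, 0.1777]
eef_rot: [-0.235, -3.133, 0.0]
wrist_force: [0.4, -0.5, -5.1]
finger_gap: 0.0295
gripper_force: 40.0
```

>>> apply_moves(motion=[[0.2, [0, 0, 0.001], [0, 0, 0]], [0.2, [0, 0, 0.001], [0, 0, 0]], [0.2, [0, 0, 0.001], [0, 0, 0]], [0.2, [0, 0, 0.0005], [0, 0, 0]], [0.2, [0, 0, 0], [0, 0, 0]]])

```text
time: 13.52
eef_pos: [0.5326, -0.2318, 0.1742]
eef_rot: [-0.235, -3.133, 0.0]
wrist_force: [-0.5, 0.7, -3.0]
finger_gap: 0.0299
gripper_force: 40.0
```

>>> apply_moves(motion=[[0.2, [0, 0, 0.0005], [0, 0, 0]], [0.2, [0, 0, 0.0005], [0, 0, 0]], [0.2, [0, 0, 0], [0, 0, 0]]])

```text
time: 13.9
eef_pos: [0.5328, -0.2319, 0.1737]
eef_rot: [0.235, 3.132, -0.0]
wrist_force: [-1.4, -0.1, 2.2]
finger_gap: 0.0293
gripper_force: 40.0
```

>>> apply_moves(motion=[[0.6, [0, 0, 0], [0, 0, 0]], [0.6, [0, 0, 0], [0, 0, 0]], [0.6, [0, 0, 0], [0, 0, 0]], [0.6, [0, 0, -0.01], [0, 0, 0]], [0.6, [0, 0, -0.03], [0, 0, 0]], [0.6, [0, 0, -0.036], [0, 0, 0]], [0.6, [-0.04, 0, 0], [0, 0, 0]], [0.6, [-0.039, 0, 0], [0, 0, 0]], [0.6, [0, 0, 0], [0, 0, 0]], [0.6, [0, 0, 0], [0, 0, 0]]])

```text
time: 15.15
eef_pos: [0.6099, -0.2438, 0.2493]
eef_rot: [-0.236, -3.132, 0.0]
wrist_force: [-0.2, 0.4, 0.7]
finger_gap: 0.053
gripper_force: 0.0
```

```bash
python3 - <<'E'
from h import *
print({k:np.round(v,4) for k,v in robot.observe().items() if k in('eef_pos','wrist_force','finger_gap','time')})
M=robot.camera_model('top');p,d=snap('top','t2.png');P=cloudimg('top',p,d,M)
near=(d>0)&(np.hypot(P[...,0]-.533,P[...,1]+.231)<.03)
M=robot.camera_model('wrist');p,d=snap('wrist','w3.png');P=cloudimg('wrist',p,d,M);hsv=cv2.cvtColor(p,cv2.COLOR_RGB2HSV)
m=(d>0)&(abs(P[...,2]-.198)<.004)&(np.hypot(P[...,0]-.533,P[...,1]+.232)<.03);print('head',P[m].mean(0),m.sum(),cv2.minAreaRect(P[m][:,:2].astype(np.float32)))
k=(d>0)&(P[...,2]>.215)&(P[...,2]<.23)&(hsv[...,1]>120);print('knob',P[k].mean(0) if k.any() else 0,k.sum(),cv2.minEnclosingCircle(P[k][:,:2].astype(np.float32)) if k.any() else 0)
E
```

```text
{'time': np.float64(15.15), 'eef_pos': array([ 0.6099, -0.2438,  0.2493]), 'wrist_force': array([-0.1779,  0.3745,  0.7314]), 'finger_gap': np.float64(0.053)}
head [ 0.53265168 -0.23134597  0.19786024] 2200 ((0.5330008864402771, -0.23138241469860077), (0.030102301388978958, 0.02905743010342121), 81.24916076660156)
knob [ 0.60958237 -0.24354351  0.2230923 ] 1035 ((0.6114664673805237, -0.243559330701828), 0.01222237665206194)
```

View pics/w3.png

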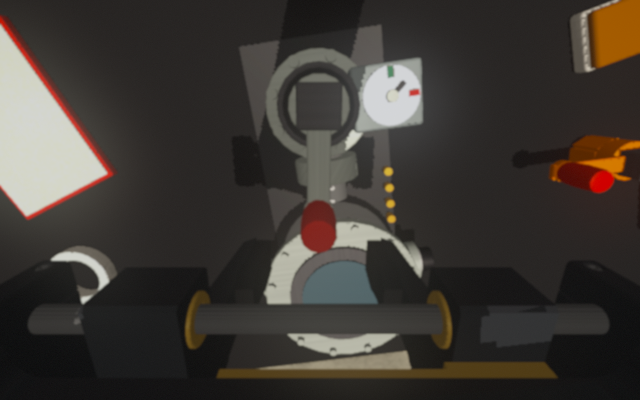

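The crank stands upright in the collar at (318,103), its head top at 0.198 m, so it is fully home. The knob is at (318,225) and the dial still points between green and red. Now the knob.

>>> apply_moves(motion=[[0.6, [-0.002, 0.0005, 0.02], [0, 0, 0]], [0.6, [0, 0, 0.024], [0, 0, 0]], [0.6, [0, 0, 0.015], [0, 0, 0]], [0.6, [0, 0, 0.005], [0, 0, 0]], [0.6, [0, 0, 0], [0, 0, 0]], [0.2, [0, 0, 0], [0, 0, 0]], [0.2, [0, 0, 0], [0, 0, 0]], [0.2, [0, 0, 0], [0, 0, 0]], [0.2, [0, 0, 0], [0, 0, 0]], [0.2, [0, 0, 0], [0, 0, 0]], [0.2, [0, 0, 0], [0, 0, 0]]], force=20)

```text
time: 16.62
eef_pos: [0.6132, -0.2435, 0.1856]
eef_rot: [0.235, 3.132, -0.0]
wrist_force: [2.1, 0.3, 1.2]
finger_gap: 0.0246
gripper_force: 20.0
```

>>> apply_moves(motion=[[0.2, [0.0003, -0.007, 0], [0, 0, 0]], [0.2, [0.0009, -0.0069, 0], [0, 0, 0]], [0.2, [0.0015, -0.0068, 0], [0, 0, 0]], [0.2, [0.0021, -0.0067, 0], [0, 0, 0]]])

```text
time: 17.12
eef_pos: [0.6062, -0.2671, 0.1858]
eef_rot: [0.231, 3.13, 0.006]
wrist_force: [5.5, 7.1, 3.1]
finger_gap: 0.0248
gripper_force: 20.0
```

>>> apply_moves(motion=[[0.2, [0.0027, -0.0064, 0], [0, 0, 0]], [0.2, [0.0032, -0.0062, 0], [0, 0, 0]], [0.2, [0.0037, -0.0059, 0], [0, 0, 0]], [0.2, [0.0043, -0.0055, 0], [0, 0, 0]], [0.2, [0.0047, -0.0052, 0], [0, 0, 0]], [0.2, [0.0052, -0.0047, 0], [0, 0, 0]], [0.2, [0.0055, -0.0043, 0], [0, 0, 0]]])

```text
time: 18.0
eef_pos: [0.5722, -0.3026, 0.1861]
eef_rot: [0.232, 3.127, 0.001]
wrist_force: [8.7, 1.6, 1.0]
finger_gap: 0.0246
gripper_force: 20.0
```

>>> apply_moves(motion=[[0.2, [0.0059, -0.0037, 0], [0, 0, 0]], [0.2, [0.0062, -0.0032, 0], [0, 0, 0]], [0.2, [0.0064, -0.0027, 0], [0, 0, 0]], [0.2, [0.0067, -0.0021, 0], [0, 0, 0]], [0.2, [0.0068, -0.0015, 0], [0, 0, 0]], [0.2, [0.0069, -0.0009, 0], [0, 0, 0]], [0.2, [0.007, -0.0003, 0], [0, 0, 0]], [0.2, [0.007, 0.0003, 0], [0, 0, 0]], [0.2, [0.0069, 0.0009, 0], [0, 0, 0]], [0.2, [0.0068, 0.0015, 0], [0, 0, 0]]])

```text
time: 19.25
eef_pos: [0.5037, -0.3065, 0.186]
eef_rot: [0.235, 3.127, -0.004]
wrist_force: [7.5, -3.3, -1.6]
finger_gap: 0.0252
gripper_force: 20.0
```

>>> apply_moves(motion=[[0.2, [0.0067, 0.0021, 0], [0, 0, 0]], [0.2, [0.0064, 0.0027, 0], [0, 0, 0]], [0.2, [0.0062, 0.0032, 0], [0, 0, 0]], [0.2, [0.0059, 0.0037, 0], [0, 0, 0]], [0.2, [0.0055, 0.0043, 0], [0, 0, 0]], [0.2, [0.0052, 0.0047, 0], [0, 0, 0]], [0.2, [0.0047, 0.0052, 0], [0, 0, 0]], [0.2, [0.0043, 0.0055, 0], [0, 0, 0]], [0.2, [0.0037, 0.0059, 0], [0, 0, 0]], [0.2, [0.0032, 0.0062, 0], [0, 0, 0]]])

```text
time: 20.5
eef_pos: [0.4578, -0.2572, 0.1858]
eef_rot: [0.238, 3.129, -0.007]
wrist_force: [5.4, -6.3, -3.2]
finger_gap: 0.0251
gripper_force: 20.0
```

>>> apply_moves(motion=[[0.2, [0.0027, 0.0064, 0], [0, 0, 0]], [0.2, [0.0021, 0.0067, 0], [0, 0, 0]], [0.2, [0.0015, 0.0068, 0], [0, 0, 0]], [0.2, [0.0009, 0.0069, 0], [0, 0, 0]], [0.2, [0.0003, 0.007, 0], [0, 0, 0]], [0.2, [-0.0003, 0.007, 0], [0, 0, 0]], [0.2, [-0.0009, 0.0069, 0], [0, 0, 0]], [0.2, [-0.0015, 0.0068, 0], [0, 0, 0]], [0.2, [-0.0021, 0.0067, 0], [0, 0, 0]], [0.2, [-0.0027, 0.0064, 0], [0, 0, 0]]])

```text
time: 21.75
eef_pos: [0.4652, -0.1909, 0.1854]
eef_rot: [-0.24, -3.131, 0.006]
wrist_force: [-4.1, -8.1, 4.7]
finger_gap: 0.0247
gripper_force: 20.0
```

```bash
python3 - <<'E'
from h import *
s=robot.observe();print(s['joints'].round(2))
p,d=snap('top');q,d=snap('wrist')
c=p[180:236,385:440,::-1]
cv2.imwrite('pics/d1.png',np.hstack([cv2.resize(c,(400,400),interpolation=cv2.INTER_CUBIC),cv2.resize(q[...,::-1],(400,400))]))
E
```

```text
[ 0.12  0.36  0.22  1.98 -0.1   0.81  1.81]
```

View pics/d1.png

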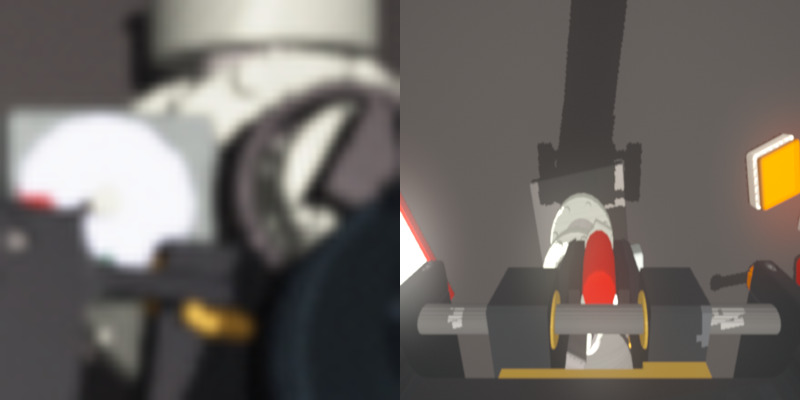

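>>> apply_moves(motion=[[0.2, [-0.0032, 0.0062, 0], [0, 0, 0]], [0.2, [-0.0037, 0.0059, 0], [0, 0, 0]], [0.2, [-0.0043, 0.0055, 0], [0, 0, 0]], [0.2, [-0.0047, 0.0052, 0], [0, 0, 0]], [0.2, [-0.0052, 0.0047, 0], [0, 0, 0]], [0.2, [-0.0055, 0.0043, 0], [0, 0, 0]], [0.2, [-0.0059, 0.0037, 0], [0, 0, 0]], [0.2, [-0.0062, 0.0032, 0], [0, 0, 0]], [0.2, [-0.0064, 0.0027, 0], [0, 0, 0]], [0.2, [-0.0067, 0.0021, 0], [0, 0, 0]]])

```text
time: 23.1
eef_pos: [0.5214, -0.153, 0.185]
eef_rot: [-0.237, -3.126, 0.0]
wrist_force: [-8.6, 1.5, 11.3]
finger_gap: 0.0249
gripper_force: 20.0
```

```bash
python3 - <<'E'
from h import *
s=robot.observe();print(s['joints'].round(2))
E
```

```text
[ 0.05  0.43  0.2   1.87 -0.11  0.85  1.72]
```

>>> apply_moves(motion=[[0.2, [-0.0068, 0.0015, -0.0003], [0, 0, 0]], [0.2, [-0.0069, 0.0009, -0.0003], [0, 0, 0]], [0.2, [-0.007, 0.0003, 0], [0, 0, 0]], [0.2, [-0.007, -0.0003, 0], [0, 0, 0]], [0.2, [-0.0069, -0.0009, 0], [0, 0, 0]]])

```text
time: 23.72
eef_pos: [0.556, -0.1551, 0.1852]
eef_rot: [-0.235, -3.125, -0.003]
wrist_force: [-7.5, 4.3, 7.5]
finger_gap: 0.0248
gripper_force: 20.0
```

>>> apply_moves(motion=[[0.2, [-0.0068, -0.0015, -0.0003], [0, 0, 0]], [0.2, [-0.0067, -0.0021, 0], [0, 0, 0]], [0.2, [-0.0064, -0.0027, 0], [0, 0, 0]], [0.2, [-0.0062, -0.0032, 0], [0, 0, 0]], [0.2, [-0.0059, -0.0037, 0], [0, 0, 0]]])

```text
time: 24.35
eef_pos: [0.5865, -0.1715, 0.1853]
eef_rot: [-0.233, -3.127, -0.005]
wrist_force: [-5.5, 7.2, 5.9]
finger_gap: 0.0246
gripper_force: 20.0
```

```bash
python3 - <<'E'
from h import *
p,d=snap('top')
c=p[180:236,385:440,::-1]
cv2.imwrite('pics/d2.png',cv2.resize(c,(400,400),interpolation=cv2.INTER_CUBIC))
E
```

```text
(no output)
```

View pics/d2.png

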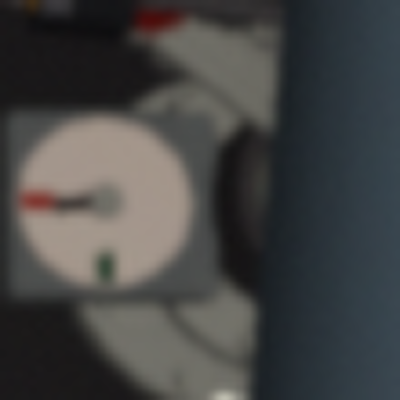

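The pointer's tip at (55,206) is just short of the red mark, about 5 to 6 degrees of dial. From here I'll turn in small steps and watch the force.

>>> apply_moves(motion=[[0.2, [-0.0055, -0.0043, 0], [0, 0, 0]], [0.2, [-0.0052, -0.0047, 0], [0, 0, 0]], [0.2, [-0.0047, -0.0052, 0], [0, 0, 0]], [0.2, [-0.0021, -0.0028, 0], [0, 0, 0]], [0.2, [0, 0, 0], [0, 0, 0]]])

```text
time: 25.02
eef_pos: [0.6025, -0.1907, 0.1855]
eef_rot: [-0.233, -3.129, -0.006]
wrist_force: [-1.7, 6.6, 3.6]
finger_gap: 0.025
gripper_force: 20.0
```

>>> apply_moves(motion=[[0.2, [-0.0021, -0.0028, 0], [0, 0, 0]], [0.2, [-0.0019, -0.0029, 0], [0, 0, 0]], [0.2, [-0.0018, -0.003, 0], [0, 0, 0]], [0.2, [0, 0, 0], [0, 0, 0]]])

```text
time: 25.52
eef_pos: [0.6073, -0.1998, 0.1856]
eef_rot: [-0.233, -3.13, -0.006]
wrist_force: [-1.2, 5.7, 2.6]
finger_gap: 0.0249
gripper_force: 20.0
```

>>> apply_moves(motion=[[0.2, [-0.0017, -0.0031, 0], [0, 0, 0]], [0.2, [-0.0015, -0.0031, 0], [0, 0, 0]], [0.2, [0, 0, 0], [0, 0, 0]]])

```text
time: 25.9
eef_pos: [0.6099, -0.2063, 0.1857]
eef_rot: [-0.233, -3.131, -0.007]
wrist_force: [-0.1, 6.7, 3.6]
finger_gap: 0.0249
gripper_force: 20.0
```

>>> apply_moves(motion=[[0.2, [-0.0014, -0.0032, 0], [0, 0, 0]], [0.2, [-0.0013, -0.0033, 0], [0, 0, 0]], [0.2, [0, 0, 0], [0, 0, 0]]])

```text
time: 26.28
eef_pos: [0.6118, -0.2131, 0.1857]
eef_rot: [-0.233, -3.131, -0.007]
wrist_force: [0.8, 7.4, 3.2]
finger_gap: 0.0251
gripper_force: 20.0
```

>>> apply_moves(motion=[[0.2, [-0.0011, -0.0033, 0], [0, 0, 0]], [0.2, [-0.001, -0.0033, 0], [0, 0, 0]], [0.2, [0, 0, 0], [0, 0, 0]]])

```text
time: 26.65
eef_pos: [0.6131, -0.22, 0.1857]
eef_rot: [-0.233, -3.132, -0.007]
wrist_force: [0.8, 6.6, 2.6]
finger_gap: 0.0249
gripper_force: 20.0
```

```bash
python3 - <<'E'
from h import *
p,d=snap('top')
cv2.imwrite('pics/d3.png',cv2.resize(p[190:225,382:420,::-1],(608,560),interpolation=cv2.INTER_CUBIC))
E
```

```text
(no output)
```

View pics/d3.png

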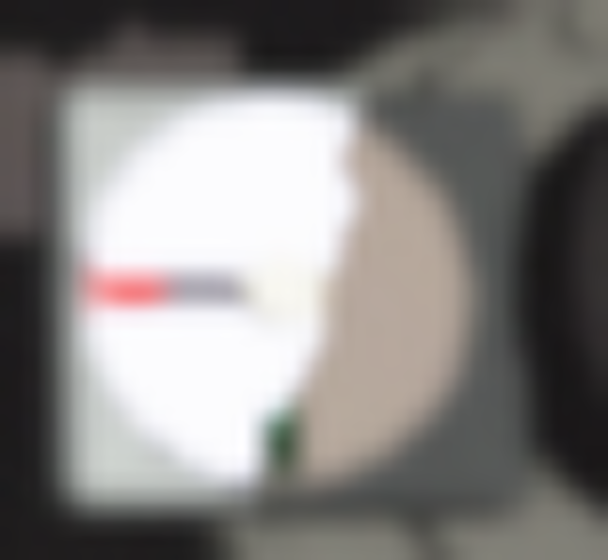

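The pointer (170–240,290) now lines up with the red mark (90–165,290). I'll keep on in small steps until the stop is felt.

>>> apply_moves(motion=[[0.2, [-0.0008, -0.0034, 0], [0, 0, 0]], [0.2, [0, 0, 0], [0, 0, 0]]])

```text
time: 26.95
eef_pos: [0.6135, -0.2209, 0.1856]
eef_rot: [-0.23, -3.131, -0.012]
wrist_force: [-0.4, 11.3, 4.3]
finger_gap: 0.0249
gripper_force: 20.0
```

>>> apply_moves(motion=[[0.2, [-0.0002, -0.001, 0], [0, 0, 0]], [0.2, [0, 0, 0], [0, 0, 0]]])

```text
time: 27.2
eef_pos: [0.6136, -0.221, 0.1856]
eef_rot: [-0.229, -3.13, -0.013]
wrist_force: [-0.6, 12.5, 5.4]
finger_gap: 0.0248
gripper_force: 20.0
```

>>> apply_moves(motion=[[0.2, [0.0004, 0.003, 0], [0, 0, 0]], [0.2, [0, 0, 0], [0, 0, 0]], [0.55, [0, 0, 0], [0, 0, 0]], [0.55, [0, 0, 0], [0, 0, 0]], [0.55, [0, 0, 0], [0, 0, 0]], [0.55, [0, 0, 0], [0, 0, 0]], [0.55, [0, 0, -0.02], [0, 0, 0]], [0.55, [0, 0, -0.04], [0, 0, 0]], [0.55, [0, 0, -0.05], [0, 0, 0]], [0.55, [0, 0, 0], [0, 0, 0]], [0.55, [0, 0, 0], [0, 0, 0]], [0.55, [0, 0, 0], [0, 0, 0]]])

```text
time: 28.7
eef_pos: [0.6128, -0.2238, 0.2951]
eef_rot: [-0.235, -3.131, -0.001]
wrist_force: [0.3, -0.2, -0.5]
finger_gap: 0.0484
gripper_force: 0.0
```

```bash
python3 - <<'E'
from h import *
s=robot.observe();print(s['eef_pos'],s['wrist_force'],s['time'])
M=robot.camera_model('wrist');p,d=snap('wrist','w4.png');P=cloudimg('wrist',p,d,M)
m=(d>0)&(abs(P[...,2]-.198)<.006)&(np.hypot(P[...,0]-.533,P[...,1]+.232)<.025);print('head',P[m].mean(0),m.sum())
E
```

```text
[ 0.61282911 -0.22377054  0.29505855] [ 0.34502736 -0.21075266 -0.51996691] 28.7
head [ 0.53333832 -0.23197838  0.19798827] 1474
```

View pics/w4.png

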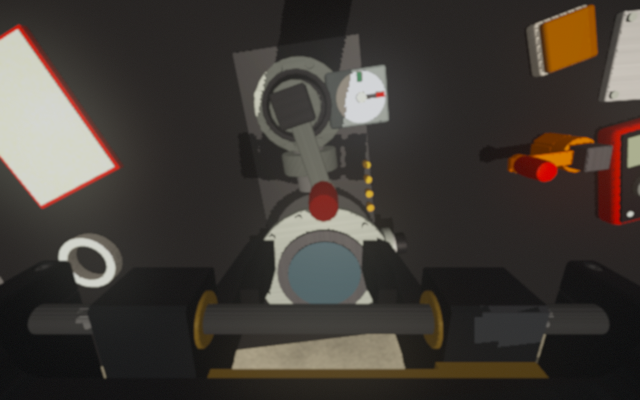

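The crank sits home at (294,103) with its head top at 0.198 m. The pointer at (372,96) is on the red mark, and the gripper is clear. Handing in.

```bash
python3 -c "
from rig import robot
print(robot.sign_off())"
```

```text
the job is handed in; nothing more can be done
None
```

The valve is wound shut against its stop with the pointer on the red mark, the crank is left fully seated on it, and the job is handed in at about 29 s; no verdict came back.

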